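Pop the palm-button cap off with the fork puller

TASK

The black mushroom cap on the control station has to come off for repair. Stand the fork puller, which is lying on its back, up on its fork and let go of it, then take it by its handle from above, slide the fork right under the cap and pull straight up until the cap pops off its stem. Keep the cap riding on the fork, and set the puller down upright, without dropping it, in the empty compartment of the tray; do not touch the cap with the fingers and leave the other things where they are.

Things in the scene. Friction and masses are not known exactly. Their poses are not given: they have to be found in the camera images.
- puller: C-shaped cap puller, 109 mm long, 0.28 kg; starts lying flat on its back, handle pointing to the robot's left (+y). Origin: on the handle's axis, in the fork's outer face, 48 mm up while it lies. +x runs from fork to handle end; +z is the way the fork opens (up while it lies). Stood on its fork, x points up and z is level. Tipped over 40 degrees from lying, it falls onto its heavy fork by itself
- puller_grip (a point): middle of the puller's square beech handle (24 x 24 mm, from x 59 to 109 mm of the puller): 85 mm from the fork's outer face; axes as the puller. Below it an aluminium arm (x 51 to 59 mm, 26 mm wide, z -48 to +14 mm) joins the handle to the back
- puller_tips (a point): middle between the two round prong tips of the puller's steel fork, in its outer face, 36 mm from the origin along z; axes as the puller. Fork: 7 mm thick, 63 mm wide, from the back at z -48 to the tips at z +36 mm; its slot is 35 mm wide, open at the tips, closed at z -20 mm
- puller_heel (a point): middle of the puller's heel edge, where its flat back (z -48 mm) meets the fork's outer face (x 0); it pivots on this edge when stood up. The back plate is 40 mm wide and 6 mm thick; 44 mm are free between fork and arm and 42 mm between back plate and handle axis
- cap: black mushroom cap to be pulled: 68 mm across, 27 mm high, domed top, flat underside, 0.07 kg. Origin: centre of its underside, z up. Two spring balls in the square stem that goes 15 mm up into it hold it: it pops free at about 12 N of pull, gives way within 4 mm and is clear of the stem after 16 mm
- station: grey control station on a steel base plate (150 x 230 mm), fixed. Origin: centre of its underside. Box 122 mm in x, 208 mm in y, panel 62 mm above the bench. On it: the capped button at y -55 mm; a like stem, already bare (top 95 mm above the bench), at y +55 mm; a pilot lamp and a small button, up to 15 mm high, at y 0, x +30 and -30 mm
- stem (a point): centre of the seat on which the cap rests, on top of a round neck 26 mm across: 80 mm above the bench, so 18 mm are free between panel and cap; axes as the station. A steel ring, 32 mm across and 4 mm high, lies round the neck on the panel
- tray: grey plastic tray, fixed, 180 mm in x, 250 mm in y, walls 22 mm high and 4 mm thick, floor 4 mm thick, split by a wall across its middle into two compartments of 172 x 119 mm. Origin: centre of its underside. The compartment on its -y side is empty, the other holds a spare cap and a screwdriver
- tray_free (a point): centre of the floor of the tray's empty compartment, 4 mm above the bench; axes as the tray
- spare_cap: another mushroom cap like the first, lying in the tray's other compartment: leave it. Origin: centre of its underside
- screwdriver: screwdriver, 150 mm long, in the tray's other compartment: leave it
- board_near: green circuit board, 65 x 105 mm, up to 16 mm high, on the bench between robot and puller: leave it. Origin: centre of its underside
- board_far: green circuit board, 65 x 105 mm, up to 16 mm high, on the bench beyond the puller: leave it. Origin: centre of its underside
- reel: grey and black wire reel, 90 mm across, 50 mm high, standing flat at the back: leave it. Origin: centre of its underside
- multimeter: yellow and black multimeter, 165 x 80 x 36 mm, lying at the back: leave it. Origin: centre of its underside
Not all that is in view belongs to the job. Leave any pink or turquoise look-alike of the cap alone.

How it is judged:
By the outcome, as a careful person would: the job done as asked, in the order asked, and still so for the second after the job is handed in, with the robot touching nothing.
It also fails if it takes over 72 s, if anything falls off the work surface, if the arm or the gripper's body presses on something with over 40 N, if the wrist force passes 120 N, or if a joint passes its speed limit or range.

ROBOT

A 6-joint arm with a two-finger parallel gripper is mounted at the origin on the work surface. World frame = base frame: x ahead of the robot, y to its left, z up, the work surface at z = 0. Lengths are in m, angles in rad, forces in N, time in s.
With the tool pointing down it reaches from about 0.2 to 0.875 m from the base axis. Payload 3.4 kg.
Tool frame: the origin (TCP) lies between the finger pads; the fingertips stand 25 mm ahead of it and the grasp point (between the pads) lies 6 mm ahead of it (r.nose_length is the z of the fingertips in the tool frame, in m); z points along the fingers, y is the line along which they close (so a half turn about z gives the same grasp; the last joint's range is limited). The gripper opens to 94 mm and grips with 3 to 60 N. Pads are 16 mm wide; open, the fingers measure 119 mm over their backs; the gripper's body (75 mm by 177 mm) begins 78 mm behind the grasp point.
Start: joints at [1.034, 0.276, 1.505, -0, 1.361, -0.121], TCP at [0.232, 0.526, 0.202] pointing down, gripper open.
Joint ranges: [-2.89, 2.89], [-0.75, 2.08], [0.22, 2.7], [-1.18, 4.32], [0.11, 2.71], [-2.7, 2.7]. Speed limits (rad/s): [2.57, 2.57, 3.14, 3.14, 3.14, 3.14].

INTERFACE

Orientations are given as a unit quaternion [w, x, y, z].
In Python, from plant import r, gripper_to, inverse_kinematics, vision, models, telemetry gives the robot as it stands. Calls block until the motion is done:
- r.move_to(position, orientation): joint-space move of the TCP to a pose.
- r.move_l(position, rot=None, vel=0.15, guard=None): straight line of the TCP; rot=None keeps the orientation; vel is the mean speed in m/s. With guard (N) it stops when the force on the tool has changed by that much, and returns True; else False.
- r.movej(angles): joint-space move.
- gripper_to(opening, f_grip=None): finger opening in m; f_grip is the grip in N (None keeps the last); returns when the fingers have stopped.
- r.hold(seconds).
- inverse_kinematics(position, orientation): joint angles nearest the present ones, or None.
- vision.snapshot(name): name is "side" or "top"; returns the picture (420x560x3 uint8, red, green, blue); there is no depth.
- vision.get_calibration(name): a dict with "fx", "fy", "cx", "cy" (pixels), "D" ([k1, k2, p1, p2, k3] as OpenCV has them; the pictures are not rectified), "position" and "orientation" of the camera in the world. Camera axes: x right, y down, z forward; pixel columns grow to the right and rows downward; lengths in m; the calibration is good to about 2 mm. A picture is of the moment at which its call begins. get_calibration takes no time and is no camera call.
A pose or a line that the arm cannot do raises r.PlanningError and nothing moves.
- r.sign_off(): hands the job in; it is judged then, once.
Trained networks look in the newest picture that a camera, given by its name, has taken for a name from the list of things; names that differ only in an ending like _2 or _b are one class to them, and where a whole thing is asked for, a point or a joint stands for the part that bears it (a point fixed in the world has none). Each returns a list of dicts, best first, with "score" (0 to 1); they miss things now and then, are a little off and sometimes report something else, mostly with a low value. They report only what shows in the picture. A call takes as long as a camera call. They do not tell look-alikes from the thing itself.
- models.boxes_of(thing, camera): "at" ([x, y, z] in m, in world coordinates, good to about 4 mm: the middle of the surface that is visible of it).
- models.regions_of(thing, camera): "pixels" (420x560 bool, what is visible of it).
- models.mark_of(thing, camera): "at" ([x, y, z] in m, in world coordinates, good to about 4 mm: a listed point, or the origin of a listed thing).
Readings, each from a call of its own:
- telemetry.current_t(): time.
- telemetry.current_joints(): joint angles.
- telemetry.current_dq(): joint speeds.
- telemetry.current_joint_efforts(): joint torques, N m.
- telemetry.current_ee_pos(): TCP position.
- telemetry.current_tool_rot(): TCP orientation.
- telemetry.current_wrist_force(): force on the tool from outside, world axes, zero at the start.
- telemetry.current_torque(): the same for the moment, N m.
- telemetry.current_opening(): finger opening in m.
- telemetry.current_finger_force(): force on a finger pad.
Only numpy, scipy, OpenCV 4.12 (cv2) and the standard library are available. Lean on these libraries where they do the work, as an engineer would, in place of code of your own. Each camera call takes 0.05 s, during which the arm holds its last target. There are 200 camera calls.

## Working session

There is one attempt and no reset: what is moved stays moved. The work goes in short steps, each a Python script; the robot and the scene stay as the last script left them, time stands still between calls to the robot, and variables do not carry over. Pictures are saved under pics/ and viewed, at most 13 in all, crops included, and the job is handed in when it is done.

```bash
mkdir -p pics; ls
python3 - <<'E'
from plant import r, vision, models, telemetry
import cv2, numpy as np
for c in ("side","top"):
    im=vision.snapshot(c); cv2.imwrite(f"pics/{c}0.png",im[:,:,::-1])
    k=vision.get_calibration(c); print(c,{a:np.round(b,4).tolist() for a,b in k.items()})
    for t in ["puller","puller_grip","puller_tips","puller_heel","cap","station","stem","tray","tray_free","spare_cap","board_near","board_far","reel","multimeter"]:
        print(t,[(np.round(d["at"],4).tolist(),round(d["score"],2)) for d in models.mark_of(t,c)][:4])
print(telemetry.current_t(), r.nose_length)
E
```

```text
pics
side {'fx': 450.23, 'fy': 450.23, 'cx': 284.2887, 'cy': 202.2228, 'D': [-0.0513, 0.0, 0.0, 0.0, 0.0], 'position': [0.0217, -0.7546, 0.7318], 'orientation': [-0.4461, 0.8434, -0.2688, 0.1317]}
puller [([0.5857, -0.0093, 0.0475], 0.68)]
puller_grip [([0.6134, 0.0737, 0.0501], 0.76), ([0.59, -0.0088, -0.0029], 0.59)]
puller_tips [([0.585, -0.0106, 0.0847], 0.71), ([0.4812, -0.2132, 0.0091], 0.63)]
puller_heel [([0.5882, -0.0061, 0.0022], 0.64)]
cap [([0.3278, 0.297, 0.0027], 0.87), ([0.5085, 0.286, 0.0815], 0.86), ([0.5171, 0.1387, 0.0007], 0.69), ([0.5187, 0.3357, -0.0015], 0.66)]
station [([0.5205, 0.3387, -0.0012], 0.66)]
stem [([0.512, 0.2844, 0.0773], 0.83)]
tray [([0.4899, -0.3156, 0.0017], 0.67), ([0.4934, -0.3764, 0.0059], 0.47), ([0.779, -0.0486, 0.0006], 0.35)]
tray_free [([0.4941, -0.3791, 0.0078], 0.86), ([0.52, 0.3359, -0.0005], 0.52)]
spare_cap [([0.5249, -0.2744, 0.0049], 0.93)]
board_near [([0.4079, 0.0276, 0.0017], 0.68), ([0.483, -0.2145, 0.0049], 0.48)]
board_far [([0.7771, -0.0531, 0.0001], 0.74), ([0.5252, -0.276, 0.0027], 0.47)]
reel [([0.7862, 0.1178, 0.0013]
[... 520 characters left out ...]
5)]
puller_heel [([0.5894, -0.0105, -0.0006], 0.56)]
cap [([0.5162, 0.1353, 0.003], 0.91), ([0.508, 0.2884, 0.079], 0.77), ([0.3272, 0.2993, -0.002], 0.72)]
station [([0.5229, 0.3366, -0.0001], 0.77)]
stem [([0.5112, 0.2834, 0.0793], 0.67)]
tray [([0.4891, -0.3148, -0.0017], 0.91)]
tray_free [([0.4934, -0.3734, 0.0089], 0.86), ([0.48, -0.2114, 0.0048], 0.71), ([0.4866, -0.3122, 0.0018], 0.42)]
spare_cap [([0.5242, -0.2659, 0.0051], 0.65), ([0.7879, 0.1212, -0.002], 0.6)]
board_near [([0.4009, 0.0305, 0.0012], 0.7)]
board_far [([0.7793, -0.0485, -0.0041], 0.91)]
reel [([0.7899, 0.1206, -0.0059], 0.78), ([0.5843, -0.0088, 0.0473], 0.43)]
multimeter [([0.7491, 0.3076, -0.0003], 0.88)]
1.5 0.025
```

View pics/top0.png

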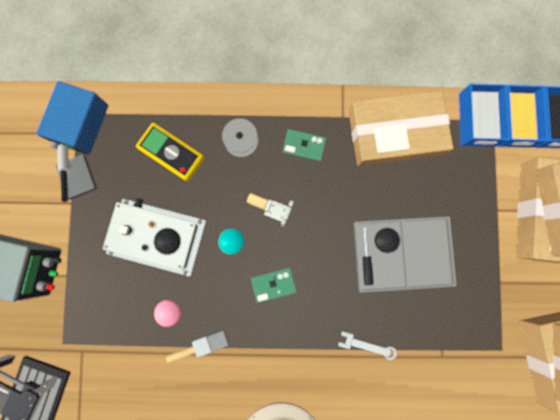

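View pics/side0.png

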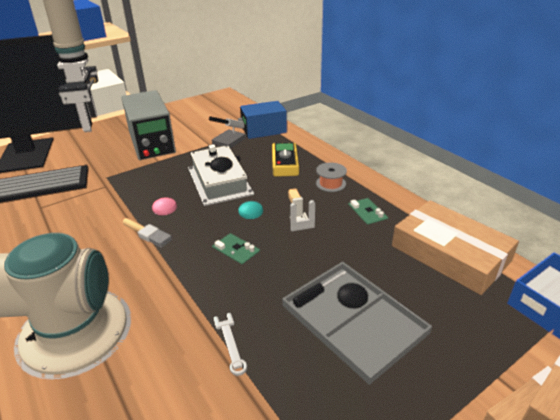

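The black cap on the station is at top (167,241). Things it could be mistaken for are the pink cap (167,313), the turquoise cap (230,241), the spare cap in the tray (387,240) and the bare stem (126,230). The puller lies at (270,208), with its handle toward upper left, and the empty compartment is at (430,252). Next I'll check the choice in one close crop and test IK for the stand-up.

```bash
cat > h.py <<'E'
from plant import r, gripper_to, inverse_kinematics, vision, models, telemetry
import numpy as np, cv2
from scipy.spatial.transform import Rotation as R
UP=np.array([0,0,1.])
def quat(z,y):
    x=np.cross(y,z); q=R.from_matrix(np.c_[x,y,z]).as_quat(); return np.r_[q[3],q[:3]]
def u(deg): return np.array([np.cos(np.radians(deg)),np.sin(np.radians(deg)),0])
def tcp(g,z): return np.asarray(g)-0.006*np.asarray(z)   # TCP putting the grasp point at g
def cal(c):
    k=vision.get_calibration(c); K=np.array([[k["fx"],0,k["cx"]],[0,k["fy"],k["cy"]],[0,0,1]])
    o=np.array(k["orientation"]); return K,np.array(k["D"]),np.array(k["position"]),R.from_quat(np.r_[o[1:],o[0]]).as_matrix()
def back(c,px,h):  # pixels -> world points at height h
    K,D,p,M=cal(c); v=cv2.undistortPoints(np.float64(px).reshape(-1,1,2),K,D).reshape(-1,2)
    d=np.c_[v,np.ones(len(v))]@M.T; return p+d*((h-p[2])/d[:,2])[:,None]
# lying puller
PSI=70.6; D_=u(PSI); N_=np.cross(UP,D_); HEEL=np.array([0.5865,-0.0105,0])
def stand(t,a,s,gx=0.085,lift=0.004):  # TCP pose for puller tilt t, grip lean a (deg)
    t,a=np.radians([t,a]); X=D_*np.cos(t)+UP*np.sin(t); Z=UP*np.cos(t)-D_*np.sin(t)
    z=-Z*np.cos(a)-X*np.sin(a); g=HEEL+UP*lift+gx*X+0.048*Z
    return tcp(g,z),quat(z,s*N_)
E
python3 - <<'E'
from h import *
im=vision.snapshot("top")
K,D,p,M=cal("top")
cv2.imwrite("pics/crop.png",cv2.resize(im[185:285,95:305],None,fx=3.8,fy=3.8,interpolation=cv2.INTER_CUBIC)[:,:,::-1])
for t,h in (("station",0.03),("tray",0.022),("puller",0.05)):
    m=models.regions_of(t,"top")[0]["pixels"].astype(np.uint8)
    c=max(cv2.findContours(m,0,1)[0],key=cv2.contourArea)
    w=back("top",c.reshape(-1,2),h)[:,:2]
    print(t,cv2.minAreaRect((w*1000).astype(np.float32)))
for s in (1,-1):
  for a in (20,35,45,55):
    print(s,a,[None if (q:=inverse_kinematics(*stand(t,a,s))) is None else np.round(q,2).tolist() for t in (0,30,60,90)])
E
```

```text
station ((528.7434692382812, 336.38165283203125), (238.14930725097656, 159.84535217285156), 76.58053588867188)
tray ((488.1385192871094, -312.08709716796875), (180.40403747558594, 254.6119384765625), 4.283032417297363)
puller ((739.3849487304688, 299.42449951171875), (169.9072265625, 85.12477111816406), 56.5384521484375)
1 20 [[0.19, 0.56, 1.47, -0.31, 1.3, -2.5], None, [-0.59, 0.42, 1.8, 0.72, 1.23, 2.53], [-0.86, 0.72, 1.83, 0.95, 1.55, 2.08]]
1 35 [[0.3, 0.68, 1.36, -0.48, 1.5, -2.37], None, None, [-0.79, 0.57, 1.82, 0.85, 1.4, 2.25]]
1 45 [[0.35, 0.77, 1.29, -0.58, 1.63, -2.32], [0.1, 0.47, 1.51, -0.25, 1.28, -2.62], None, [-0.72, 0.48, 1.8, 0.75, 1.3, 2.39]]
1 55 [[0.4, 0.87, 1.23, -0.67, 1.76, -2.28], [0.19, 0.54, 1.45, -0.38, 1.4, -2.5], None, [-0.63, 0.42, 1.78, 0.63, 1.21, 2.55]]
-1 20 [[0.19, 0.56, 1.47, -0.31, 1.3, 0.64], [-0.17, 0.37, 1.67, 0.19, 1.09, 0.08], [-0.59, 0.42, 1.8, 0.72, 1.23, -0.61], [-0.86, 0.72, 1.83, 0.95, 1.55, -1.06]]
-1 35 [[0.3, 0.68, 1.36, -0.48, 1.5, 0.77], [-0.0, 0.42, 1.57, -0.09, 1.18, 0.37], [-0.43, 0.35, 1.74, 0.48, 1.14, -0.32], [-0.79, 0.57, 1.82, 0.85, 1.4, -0.89]]
-1 45 [[0.35, 0.77, 1.29, -0.58, 1.63, 0.83], [0.1, 0.47, 1.51, -0.25, 1.28, 0.52], [-0.32, 0.34, 1.7, 0.29, 1.12, -0.11], [-0.72, 0.48, 1.8, 0.75, 1.3, -0.76]]
-1 55 [[0.4, 0.87, 1.23, -0.67, 1.76, 0.86], [0.19, 0.54, 1.45, -0.38, 1.4, 0.64], [-0.19, 0.35, 1.65, 0.1, 1.13, 0.1], [-0.63, 0.42, 1.78, 0.63, 1.21, -0.59]]
```

View pics/crop.png

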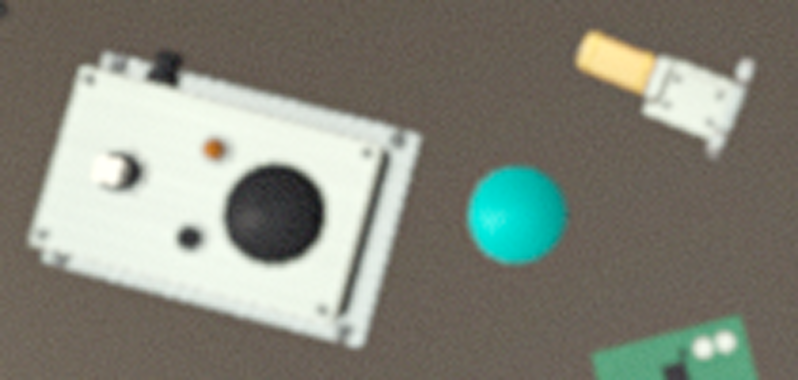

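The crop confirms it: the black dome at crop (275,215) sits on the grey station, and turquoise (517,215) is the look-alike. I'll refine the handle yaw by colour, then grasp and stand the puller up.

Run:
```python
from h import *
im=vision.snapshot("top"); hsv=cv2.cvtColor(im,cv2.COLOR_RGB2HSV)
m=cv2.inRange(hsv,(8,70,120),(30,255,255)); k=np.zeros_like(m); k[185:225,235:300]=255
c=max(cv2.findContours(m&k,0,1)[0],key=cv2.contourArea)
w=back("top",c.reshape(-1,2),0.058)[:,:2]*1000; print(cv2.minAreaRect(w.astype(np.float32)), "mean",w.mean(0), "pred",(HEEL+.084*D_))
w0=w.mean(0); print("axis",np.degrees(np.arctan2(*(np.linalg.svd(w-w0)[2][0][::-1]))))
S=-1;A=45
p,q=stand(0,A,S); z=R.from_quat(np.r_[q[1:],q[0]]).apply([0,0,1])
gripper_to(0.065,40)
r.move_to(p-0.13*z,q); print(telemetry.current_t(),telemetry.current_ee_pos())
cv2.imwrite("pics/pre.png",np.hstack([vision.snapshot("top")[130:300,150:400],vision.snapshot("side")[120:290,200:450]])[:,:,::-1])
```

```text
((615.5155029296875, 72.79090881347656), (50.87879180908203, 31.087772369384766), 69.0699691772461) mean [615.37617027  72.04578991] pred [0.61440154 0.0687307  0.        ]
axis -111.86158156132785
4.375 [0.64624586 0.16149486 0.14889067]
```

View pics/pre.png

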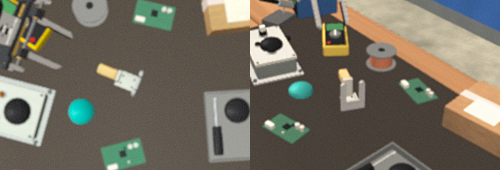

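The view shows the gripper waiting clear on the handle side (left panel 30,40) and the puller untouched at (120,78). Proceeding with the refined pose.

```bash
sed -i 's/^PSI=.*/PSI=69.5; D_=u(PSI); N_=np.cross(UP,D_); HEEL=np.array([0.586,-0.008,0])/' h.py
python3 - <<'E'
from h import *
S=-1;A=45
p,q=stand(0,A,S,lift=0); z=R.from_quat(np.r_[q[1:],q[0]]).apply([0,0,1])
r.move_l(p-0.06*z,q,vel=0.15)
print(r.move_l(p,q,vel=0.1,guard=8))
gripper_to(0.0,40); print("open",telemetry.current_opening(),telemetry.current_finger_force())
for t in range(15,91,15):
    r.move_l(*stand(t,A,S,lift=0.005),vel=0.1)
print(telemetry.current_t(),telemetry.current_wrist_force(),telemetry.current_opening())
print(r.move_l(stand(90,A,S,lift=-0.006)[0],vel=0.03,guard=4),telemetry.current_ee_pos()-stand(90,A,S,lift=0)[0],telemetry.current_t())
cv2.imwrite("pics/st.png",np.hstack([vision.snapshot("top")[130:300,150:400],vision.snapshot("side")[120:290,200:450]])[:,:,::-1])
E
```

```text
False
open 0.023465701064602506 40.00013887882233
9.175 [ 0.24694721 -0.23287527 -3.17351693] 0.02350211270185
True [0.00100837 0.00118091 0.00135827] 9.4417
```

View pics/st.png

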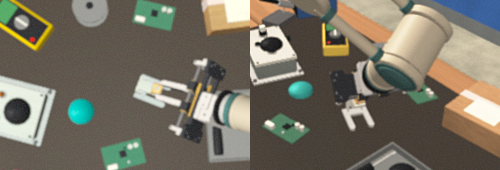

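The puller is upright, held, with the fork down and prongs toward the side camera (right panel 358,118). Releasing, backing off and measuring.

Run:
```python
from h import *
p,q=stand(90,45,-1,lift=0); z=R.from_quat(np.r_[q[1:],q[0]]).apply([0,0,1])
gripper_to(0.07); r.hold(0.2)
e=telemetry.current_ee_pos(); r.move_l(e-0.12*z,vel=0.2)
r.move_l(e-0.12*z+[-0.05,-0.05,0.12],vel=0.25)
print(telemetry.current_t())
t=vision.snapshot("top"); s=vision.snapshot("side")
cv2.imwrite("pics/rel.png",np.hstack([t[130:300,150:400],s[120:290,200:450]])[:,:,::-1])
for c in("top","side"):
  for n in("puller","puller_grip","puller_tips","puller_heel"):
    print(c,n,[(np.round(d["at"],4).tolist(),round(d["score"],2)) for d in models.mark_of(n,c)][:2])
g=HEEL-0.048*D_; print("pred",g,"tips",HEEL-.084*D_)
# upright feasibility of closing directions
for a in range(0,360,30):
    y=u(a); print(a,[None if (k:=inverse_kinematics(tcp(b,-UP),quat(-UP,y))) is None else round(k[5],2) for b in ([*g[:2],.09],[.51,.285,.16],[.494,-.376,.1])])
```

```text
12.0583
top puller [([0.568, -0.0548, -0.0013], 0.63)]
top puller_grip [([0.5684, -0.0499, 0.0872], 0.91), ([0.5686, -0.057, -0.0012], 0.58)]
top puller_tips [([0.5574, -0.0912, 0.0053], 0.97)]
top puller_heel [([0.591, -0.0081, -0.0], 0.86), ([0.4916, -0.3138, 0.0006], 0.47)]
side puller [([0.5675, -0.0572, -0.0001], 0.93)]
side puller_grip [([0.5674, -0.05, 0.0847], 0.8)]
side puller_tips [([0.5564, -0.0856, 0.0007], 0.83)]
side puller_heel [([0.5869, -0.0073, -0.003], 0.86)]
pred [ 0.56919005 -0.05296027  0.        ] tips [ 0.55658258 -0.08668046  0.        ]
0 [np.float64(-0.21), np.float64(0.39), np.float64(-0.76)]
30 [np.float64(-0.74), np.float64(-0.13), np.float64(-1.29)]
60 [np.float64(-1.26), np.float64(-0.66), np.float64(-1.81)]
90 [np.float64(-1.79), np.float64(-1.18), np.float64(-2.33)]
120 [np.float64(-2.31), np.float64(-1.7), None]
150 [None, np.float64(-2.23), None]
180 [None, None, np.float64(2.38)]
210 [np.float64(2.4), None, np.float64(1.86)]
240 [np.float64(1.88), np.float64(2.48), np.float64(1.33)]
270 [np.float64(1.36), np.float64(1.96), np.float64(0.81)]
300 [np.float64(0.83), np.float64(1.44), np.float64(0.28)]
330 [np.float64(0.31), np.float64(0.91), np.float64(-0.24)]
```

View pics/rel.png

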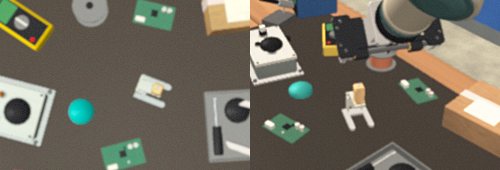

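It is standing free on its fork (left panel 152,90), and the marks agree with the prediction within 3 mm. Next: grip from above, closing along puller z, lift, go to the robot side of the cap, and check tips and cap there.

```bash
cat >> h.py <<'E'
GX=0.088
def hold_pose(o,zang):  # TCP pose placing upright puller origin at o, its z along zang
    return tcp(np.asarray(o)+GX*UP,-UP),quat(-UP,u(zang))
CAP=np.array([0.509,0.2855]); SY=75.5
E
python3 - <<'E'
from h import *
o=np.array([0.5685,-0.0525,0]); za=249
p,q=hold_pose(o,za)
r.move_to(p+0.09*UP,q); print(r.move_l(p,vel=0.12,guard=6))
gripper_to(0,55); print("open",telemetry.current_opening())
r.move_l(p+0.13*UP,vel=0.15); print(telemetry.current_wrist_force())
d=u(SY-90)
p,q=hold_pose([*(CAP-0.10*d[:2]),0.125],SY-90); r.move_to(p,q); print(telemetry.current_t())
t=vision.snapshot("top"); s=vision.snapshot("side")
cv2.imwrite("pics/lift.png",np.vstack([cv2.resize(t[170:300,80:240],None,fx=3,fy=3),cv2.resize(s[120:220,160:320],None,fx=3,fy=3)])[:590,:,::-1])
print("pred o",CAP-0.10*d[:2],"tips",CAP-0.064*d[:2])
for c in("top","side"):
  for n in("puller_tips","puller_grip","puller","cap","stem"):
    print(c,n,[(np.round(x["at"],4).tolist(),round(x["score"],2)) for x in models.mark_of(n,c)][:3])
# cap silhouette
g=cv2.cvtColor(t,cv2.COLOR_RGB2GRAY); 
m=(g<75).astype(np.uint8)*255; k=np.zeros_like(m); k[220:265,148:190]=255
c=max(cv2.findContours(m&k,0,1)[0],key=cv2.contourArea); w=back("top",c.reshape(-1,2),0.086)[:,:2]*1000
print("cap circle",cv2.minEnclosingCircle(w.astype(np.float32)),w.min(0),w.max(0))
E
```

```text
False
open 0.023789099761611573
[-0.71066294 -0.47318133 -2.44302676]
18.7417
pred o [0.41218524 0.310538  ] tips [0.44703855 0.30152432]
top puller_tips [([0.4452, 0.2969, 0.123], 0.57), ([0.4838, -0.2121, 0.0057], 0.31)]
top puller_grip [([0.4127, 0.3129, 0.209], 0.87), ([0.5226, 0.3375, -0.0034], 0.43)]
top puller [([0.4128, 0.3112, 0.1214], 0.83)]
top cap [([0.509, 0.286, 0.0774], 0.68), ([0.5146, 0.1365, 0.0036], 0.63), ([0.3276, 0.3002, -0.0024], 0.59)]
top stem [([0.5143, 0.2833, 0.0801], 0.72)]
side puller_tips [([0.4471, 0.3009, 0.1228], 0.89), ([0.4932, -0.3769, 0.0058], 0.58), ([0.5103, 0.2882, 0.084], 0.56)]
side puller_grip [([0.4107, 0.3107, 0.2091], 0.8)]
side puller [([0.413, 0.3099, 0.1288], 0.77)]
side cap [([0.5172, 0.1381, 0.0013], 0.65), ([0.5079, 0.2856, 0.0838], 0.64), ([0.328, 0.298, -0.0005], 0.62)]
side stem [([0.37, 0.3228, 0.1243], 0.67), ([0.5136, 0.283, 0.0783], 0.6)]
cap circle ((509.55859375, 285.8380432128906), 30.231077194213867) [482.44801204 256.23137585] [538.60029017 315.36589331]
```

View pics/lift.png

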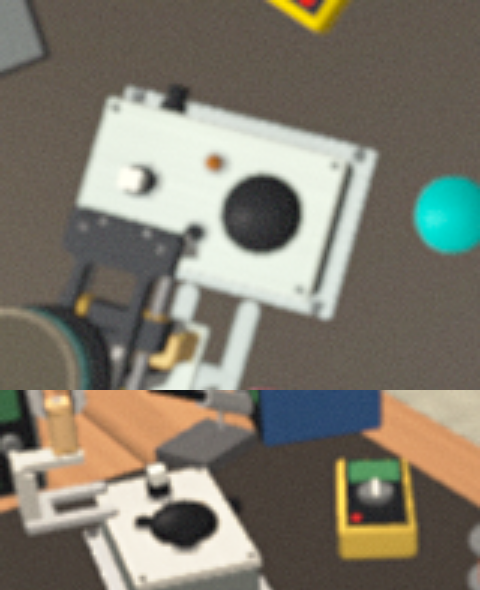

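Fork and cap line up within about 1 mm. The side view shows the prongs pointing at the cap from its free side, and the small button is clear of the fork. Lowering to fork height and sliding under with a guard.

Run:
```python
from h import *
C=np.array([0.5098,0.2853]); d=u(SY-90)[:2]; H=0.0695
print(r.move_l(hold_pose([*(C-0.10*d),H],0)[0],vel=0.1,guard=6))
w0=telemetry.current_wrist_force()
g=r.move_l(hold_pose([*C,H],0)[0],vel=0.06,guard=5)
e=telemetry.current_ee_pos(); print(g,e-hold_pose([*C,H],0)[0],telemetry.current_wrist_force()-w0,telemetry.current_t())
t=vision.snapshot("top"); s=vision.snapshot("side")
cv2.imwrite("pics/under.png",np.hstack([cv2.resize(t[190:290,100:220],None,fx=3.3,fy=3.3),cv2.resize(s[110:210,160:280],None,fx=3.3,fy=3.3)])[:,:,::-1])
```

```text
False
False [-3.39708134e-04  9.54795390e-05  6.14002238e-05] [-0.25914255 -0.78253527 -1.39065417] 21.8667
```

View pics/under.png

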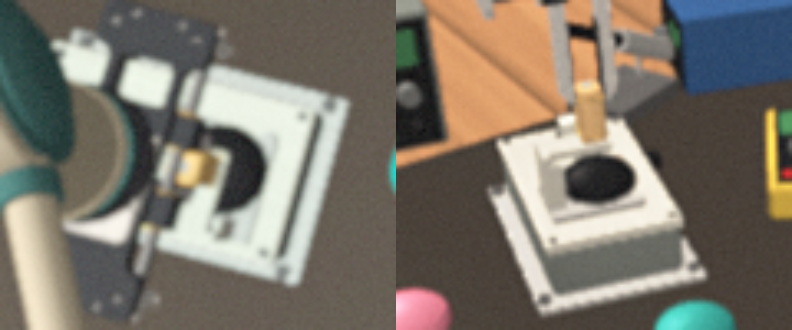

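The fork is under the cap (right panel: a prong shows at 600,212 below the black dome at 600,180), with no contact force. Pulling straight up slowly.

Run:
```python
from h import *
p=telemetry.current_ee_pos(); w0=telemetry.current_wrist_force()
for h in (.004,.006,.008,.012,.03,.045):
    r.move_l(p+h*UP,vel=0.02 if h<.02 else 0.04); print(h,np.round(telemetry.current_wrist_force()-w0,2),round(telemetry.current_opening(),4))
r.move_l(p+0.08*UP,vel=0.08); print(telemetry.current_t(),telemetry.current_ee_pos()-p)
t=vision.snapshot("top"); s=vision.snapshot("side")
cv2.imwrite("pics/up.png",np.hstack([cv2.resize(t[190:290,100:220],None,fx=3.3,fy=3.3),cv2.resize(s[80:180,160:280],None,fx=3.3,fy=3.3)])[:,:,::-1])
for c in("top","side"):
  for n in ("cap","puller"): print([(np.round(x["at"],4).tolist(),round(x["score"],2)) for x in models.mark_of(n,c)][:3])
  print([(np.round(x["at"],4).tolist(),round(x["score"],2)) for x in models.mark_of("tray_free",c)][:1])
```

```text
0.004 [-0.53 -1.28 -0.06] 0.0234
0.006 [ 0.42  0.16 -5.22] 0.0233
0.008 [-2.16 -0.42 -2.57] 0.0232
0.012 [-1.41 -0.69  0.08] 0.0234
0.03 [-0.69 -0.64 -1.12] 0.0233
0.045 [-1.55 -0.84 -0.57] 0.0233
24.8833 [-1.89732197e-04 -7.84430824e-05  7.98829215e-02]
[([0.5162, 0.1365, 0.0033], 0.9), ([0.3253, 0.3004, -0.001], 0.89), ([0.511, 0.2864, 0.1546], 0.58)]
[([0.5108, 0.2813, 0.1472], 0.92), ([0.48, -0.2133, 0.0049], 0.7), ([0.5086, 0.2882, 0.2358], 0.67)]
[([0.4951, -0.3741, 0.0065], 0.64)]
[([0.329, 0.2974, 0.0004], 0.79), ([0.5066, 0.2864, 0.1586], 0.75), ([0.5149, 0.1401, -0.0012], 0.52)]
[([0.5068, 0.2872, 0.1507], 0.64)]
[([0.4932, -0.3767, 0.0083], 0.75)]
```

View pics/up.png

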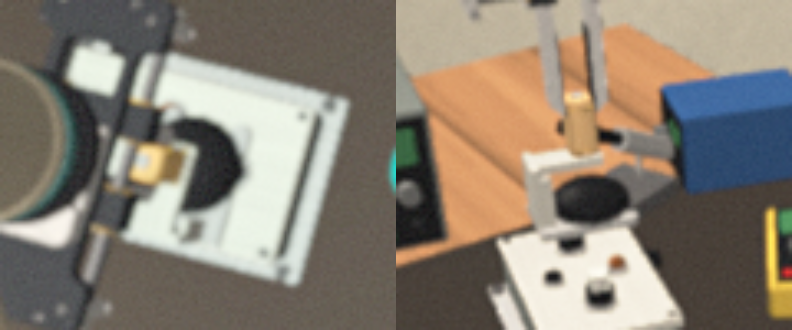

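The cap is riding on the fork, clear of the bare stem (right panel: cap 595,200, stem 570,243). Carrying it level and slowly to the tray.

Run:
```python
from h import *
za=4.3; o=np.array([0.4935,-0.3755])+0.006*u(za)[:2]
mid=hold_pose([0.52,0.0,0.15],-5); r.move_l(*mid,vel=0.13)
r.move_l(*hold_pose([*o,0.15],za),vel=0.13)
r.move_l(hold_pose([*o,0.03],za)[0],vel=0.08)
print(r.move_l(hold_pose([*o,-0.003],za)[0],vel=0.02,guard=3),telemetry.current_ee_pos()-hold_pose([*o,0.004],za)[0],telemetry.current_wrist_force(),telemetry.current_t())
t=vision.snapshot("top"); s=vision.snapshot("side")
cv2.imwrite("pics/tray.png",np.hstack([cv2.resize(t[200:300,340:460],None,fx=3.3,fy=3.3),cv2.resize(s[230:380,275:440],None,fx=2.4,fy=2.2)])[:,:,::-1])
```

```text
True [1.00834818e-04 5.30660203e-05 3.52739138e-06] [-0.04187452  0.209609    4.74534131] 33.5083
```

View pics/tray.png

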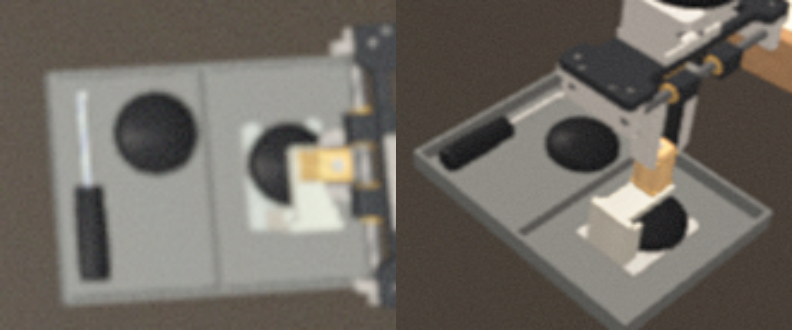

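It rests on the compartment floor exactly at 4 mm, cap on the fork and clear of all walls. Releasing and rising.

Run:
```python
from h import *
gripper_to(0.06); r.hold(0.2)
e=telemetry.current_ee_pos(); r.move_l(e+0.08*UP,vel=0.1); r.move_l(e+[-0.1,0.1,0.2],vel=0.2); r.hold(0.3)
t=vision.snapshot("top"); s=vision.snapshot("side"); print(telemetry.current_t())
for c in("top","side"):
  for n in ("cap","puller","puller_grip"): print(n,[(np.round(x["at"],4).tolist(),round(x["score"],2)) for x in models.mark_of(n,c)][:5])
cv2.imwrite("pics/end.png",np.hstack([cv2.resize(t[200:300,340:460],None,fx=3.3,fy=3.3),cv2.resize(s[230:380,275:440],None,fx=2.4,fy=2.2)])[:,:,::-1])
```

```text
36.9667
cap [([0.498, -0.3717, 0.0073], 0.79), ([0.5109, 0.2862, 0.0779], 0.61), ([0.3295, 0.298, -0.0029], 0.58), ([0.513, 0.1369, 0.0031], 0.57)]
puller [([0.5004, -0.3744, 0.0032], 0.84)]
puller_grip []
cap [([0.3284, 0.2951, 0.0012], 0.89), ([0.5117, 0.1374, 0.002], 0.82), ([0.4987, -0.3752, 0.0137], 0.69), ([0.4969, -0.3785, 0.0055], 0.35)]
puller [([0.4969, -0.3741, 0.0056], 0.74)]
puller_grip [([0.4963, -0.374, 0.0879], 0.82)]
```

View pics/end.png

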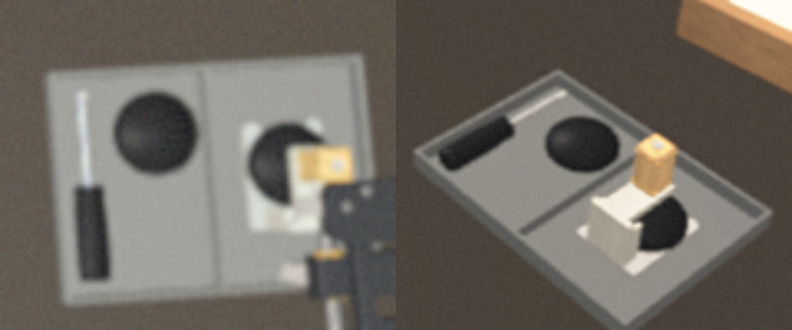

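The puller stands upright and free in the empty compartment with the cap on its fork, and the spare cap and screwdriver are untouched.

```bash
python3 -c "
from plant import r; print(r.sign_off())"
```

```text
the job is handed in; nothing more can be done
None
```

The job is handed in: the cap is off its stem and riding on the fork, and the puller stands upright and released in the tray's empty compartment after about 37 of the 72 s; the hand-in returned no verdict.

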